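Put the dough gauge away in its pastry board

TASK

Put the flat dough gauge back into the slot in the front edge of the pastry board: lift it by its steel blade, start the blade in the slot and let it rest there part-way in, then take it again by the fin on its wooden end block and slide it fully home, so that the block sits flush with the board's front edge. Leave it lying there, let go of it, and do not disturb the bowl, the mug or the jar.

Things in the scene. Friction and masses are not known exactly. Their poses are not given: they have to be found in the camera images.
- gauge: dough gauge lying flat, loose, about 0.32 kg, 195 mm long along its x axis: a steel blade and a wooden end block (x = -95 to -60 mm, 62 mm wide, 26 mm high) with a fin on top. Underside flat all along. Origin: on the underside near the balance point, on the centre line. Nose (+x) points away from the robot within 0.5 rad; it lies left or right in front of the board
- gauge_blade: the gauge's steel blade, rigidly part of it; same origin and axes as gauge. A flat bar 50 mm wide in y, 8 mm thick (z = 0 to 8 mm), from x = -60 to +100 mm; the last 10 mm at the nose are 44 mm wide
- gauge_fin: the wooden fin on the end block, rigidly part of the gauge; same origin and axes as gauge. An upright grip 30 mm long in x (x = -92.5 to -62.5 mm), 12 mm thick in y (centred on y = 0), rising from the block's top at z = 26 mm to z = 52 mm
- gauge_nose (a point): middle of the lower edge of the blade's nose, at (100, 0, 0) mm of the gauge; axes as the gauge
- fin_top (a point): middle of the fin's top, at (-77.5, 0, 52) mm of the gauge; axes as the gauge
- board: light wooden pastry board, fixed, 270 (x) x 240 (y) x 32 mm high, front edge (-x) towards the robot, turned up to 0.25 rad; a 4 mm strip along the back. Origin: centre of the underside. A notch in the middle of the front edge (70 mm wide, 35 mm deep, open above and in front, floor 6 mm above the worktop) takes the end block; the slot is in the notch's back wall
- board_front (a point): on the notch floor (6 mm above the worktop), centre line, at the front edge: (-135, 0, 6) mm of the board; +x points into the slot. A tongue 46 mm wide, 6 mm high continues this floor 40 mm forward of the front edge and carries the blade level, with room for fingers on both sides of it
- board_slot (a point): on the notch floor, centre line, at the slot's mouth: (-100, 0, 6) mm of the board; +x points into the slot. Slot: 54.5 mm wide, 12 mm high (6 to 18 mm above the worktop), 168 mm deep, mouth flared sideways to about 65 mm. The end block stops on the notch's back wall with the nose 160 mm past this point; then it is flush in front and on top
- bowl: white bowl, 150 mm across, 67 mm high, bystander in front of the board on the side where the gauge is not; origin under its centre
- mug: mug with handle, 88 x 116 x 90 mm, bystander left of the board; origin under its centre
- jar: glass jar with a dark lid, 66 mm across, 110 mm high, bystander right of the board; origin under its centre

How it is judged (in metres and radians):
On the way, in this order (a step that is already met when the one before it is completed fails the run):
1. the gauge is held by its steel blade and lifted off the worktop (contact force between the fingers and gauge_blade above 1 N and height (world z) of each of gauge, gauge_nose above 0.004 m), for 0.1 s.
2. the blade rests part-way in the slot (its nose 15 to 130 mm past the slot's mouth), let go and still (x of gauge_nose in the frame of board_slot between 0.015 and 0.13 m and y of gauge_nose in the frame of board_slot between -0.006 and 0.006 m and z of gauge_nose in the frame of board_slot below 0.008 m and angle between the x axis of gauge and the x axis of board, either way round below 0.2 rad and contact force between the fingers and gauge below 0.2 N and linear speed of gauge below 0.02 m/s), for 0.2 s.
3. the gauge is taken again by the fin while the blade is still part-way in (contact force between the fingers and gauge_fin above 1 N and x of gauge_nose in the frame of board_slot between 0.01 and 0.15 m), for 0.1 s.
At the end, for the whole second after the job is handed in: the nose is at least 157 mm past the slot's mouth (end block flush with the board's front edge within 3 mm), the gauge flat on the slot's floor (nose raised under 5 mm, balance point under 4 mm), in line with the board within 0.06 rad, at rest and let go (x of gauge_nose in the frame of board_slot above 0.157 m and z of gauge_nose in the frame of board_slot below 0.005 m and z of gauge in the frame of board_slot below 0.004 m and angle between the x axis of gauge and the x axis of board, either way round below 0.06 rad and contact force between the fingers and gauge below 0.1 N and linear speed of gauge below 0.01 m/s); the robot touches nothing.
It fails at once if the bowl was pushed more than 20 mm or tipped (distance of bowl from where it was at the start of the episode above 0.02 m or angle between bowl's own z axis and vertical above 0.4 rad).
It fails at once if the mug was pushed more than 20 mm or tipped (distance of mug from where it was at the start of the episode above 0.02 m or angle between mug's own z axis and vertical above 0.4 rad).
It fails at once if the jar was pushed more than 20 mm or tipped (distance of jar from where it was at the start of the episode above 0.02 m or angle between jar's own z axis and vertical above 0.4 rad).
It also fails if it takes over 54 s, if anything falls off the work surface, if the arm or the gripper's body presses on something with over 40 N, if the wrist force passes 120 N, or if a joint passes its speed limit or range.

ROBOT

A 6-joint arm with a two-finger parallel gripper is mounted at the origin on a cart in front of the work surface, level with it; the furniture and walls round the work are solid. World frame = base frame: x ahead of the robot, y to its left, z up, the work surface at z = 0. Lengths are in mm, angles in rad, forces in N, time in s.
With the tool pointing down it reaches from about 275 to 1000 mm from the base axis. Payload 8.4 kg.
Tool frame: the origin (TCP) lies at the very end of the fingers, on their centre line; the grasp point (between the pads) lies 19 mm behind it (r.tcp_to_grasp is the distance from the TCP to the grasp point, in mm); z points along the fingers, y is the line along which they close (so a half turn about z gives the same grasp; the last joint's range is limited). The gripper opens to 85 mm and grips with 20 to 120 N. Pads are 22 mm wide; open, the fingers measure 114 mm over their backs; the gripper's body (76 mm by 85 mm) begins 54 mm behind the grasp point. The pads swing forward as they close: fully open they stand 13 mm farther back than shut.
Start: joints at [-1.19, 0.353, 1.633, -0, 1.155, -0.002], TCP at [233.448, -579.767, 231.281] pointing down, gripper open.
Joint ranges: [-2.63, 2.63], [-0.92, 2.1], [0.06, 2.66], [-1.3, 4.44], [0, 2.69], [-3.02, 3.02]. Speed limits (rad/s): [2.22, 2.22, 2.79, 3.14, 3.14, 3.14].

INTERFACE

Orientations are given as [roll, pitch, yaw] about the fixed x, y, z axes, in that order (R = Rz(yaw) Ry(pitch) Rx(roll)).
In Python, from rig import r gives the robot as it stands. The module is installed in compiled form; this text tells all that it offers.
- The arm moves only by the tool play_rows, never from a script. Its argument "rows" is a list of rows, each an object with "dp": the shift along the tool's x, y, z in units of 40 mm (1.0 is 40 mm), a list of three; "turn": the turn, a rotation vector about the tool's x, y, z in units of 6 degrees (1.0 is 6 degrees), a list of three; "fingers": the closure, from 0 (fully open) to 1 (shut). In form: [{"dp": [tx, ty, tz], "turn": [wx, wy, wz], "fingers": fingers}, ...]. A call has 1 to 5 rows; each row shifts and turns the commanded pose from where the row before left it, along the tool's axes as they then stand; what a row does not reach is not made up. A row lasts 1/12 s, in which the tool goes at most 41.7 mm and 7.16 degrees, less where a joint would pass 70% of its speed; a pose out of reach is approached as far as the arm can. A call is refused whole if a number of a shift passes 1 or a number of a turn 1, either way. A call with a gripper value outside its range is refused whole. The fingers move at their own pace and stop on an object; "force" is the grip in N (left out, the last holds). Time passes only in rows, so rows that do not move let the fingers close. It gives the time, the measured TCP pose, the force, the opening and the grip force at its end, in the units of the state.
- r.sense(): the state, without advancing time (a new reading comes with each control period).
- r.grab_frame(name): name is "scene" or "side" or "wrist"; returns a dict with "pixels" (384x512x3 uint8, red, green, blue), "fx", "fy", "cx", "cy" (pixels), "pose" (4x4, takes a point from camera to world coordinates). Camera axes: x right, y down, z forward; pixel columns grow to the right and rows downward; lengths in mm; the calibration is good to about 2 mm. A picture is of the moment at which its call begins. There is no depth.
- r.sign_off(): hands the job in; it is judged then, once.
The state is a dict: "clock": time; "qpos": joint angles; "qvel": joint speeds; "joint_efforts": joint torques, N m; "eef_pos": TCP position; "tcp_rot": TCP orientation; "contact_force": force on the tool from outside, world axes, zero at the start; "wrist_torque": the same for the moment, N m; "opening": opening from 0.0 (shut) to 1.0 (fully open); "grasp_force": force on a finger pad.
Only numpy, scipy, OpenCV 4.12 (cv2) and the standard library are available. Lean on these libraries where they do the work, as an engineer would, in place of code of your own. Each camera call takes 0.05 s, during which the arm holds its last target. There are 200 camera calls.

## Working session

There is one attempt and no reset: what is moved stays moved. The work goes in short steps, Python scripts to look and compute and a tool call to move; the robot and the scene stay as the last step left them, time stands still between calls to the robot, and variables do not carry over. Pictures are saved under pics/ and viewed, at most 10 in all, crops included, and the job is handed in when it is done.

Besides the shell and the picture viewer there is one more tool, called after ">>>" in YAML: its name, and indented under it one key for each argument. play_rows: Moves the arm, as the interface text tells. Its arguments: {"type":"object","properties":{"rows":{"type":"array"},"force":{"type":"number"}},"required":["rows"]}

```bash
mkdir -p pics; cat > h.py <<'E'
import numpy as np, cv2
from rig import r
def save(n,f): cv2.imwrite(f'pics/{f}.png', n['pixels'][:,:,::-1])
def ray(fr,u,v,z):
    P=np.array(fr['pose']); d=P[:3,:3]@np.array([(u-fr['cx'])/fr['fx'],(v-fr['cy'])/fr['fy'],1.])
    o=P[:3,3]; return o+d*(z-o[2])/d[2]
def proj(fr,p):
    P=np.array(fr['pose']); c=P[:3,:3].T@(np.array(p)-P[:3,3]); return fr['fx']*c[0]/c[2]+fr['cx'],fr['fy']*c[1]/c[2]+fr['cy']
E
python3 - <<'E'
from h import *
import pickle
for n in ['scene','side']:
    f=r.grab_frame(n); save(f,n+'0'); pickle.dump(f,open(n+'0.pkl','wb')); print(n,np.round(f['pose'],2).tolist(),f['fx'])
a=cv2.imread('pics/scene0.png')
print(r.sense())
E
```

```text
scene [[-0.6, -0.52, 0.6, -307.52], [-0.8, 0.37, -0.48, 696.06], [0.02, -0.77, -0.64, 986.44], [0.0, 0.0, 0.0, 1.0]] 413.2600397717754
side [[-1.0, -0.07, 0.06, 454.97], [-0.09, 0.59, -0.8, 1367.41], [0.02, -0.8, -0.6, 1073.67], [0.0, 0.0, 0.0, 1.0]] 482.489493885044
{'clock': 0.1, 'qpos': array([-1.19037984e+00,  3.53608301e-01,  1.63406304e+00, -3.68750664e-05,
        1.15516877e+00, -2.39365067e-03]), 'qvel': array([-0.00086652,  0.00055017, -0.00158531, -0.00116591, -0.00055704,
       -0.00098362]), 'joint_efforts': array([-1.62496497e-03, -6.06361341e+01, -3.42817426e+01, -9.57692055e-05,
        3.84594852e-03, -3.70740656e-05]), 'eef_pos': array([ 233.292212  , -579.37395773,  230.61696992]), 'tcp_rot': array([-3.14034512e+00,  3.07309623e-05,  3.82825066e-01]), 'contact_force': array([ 0.1370468 , -0.67044224, -0.63545323]), 'wrist_torque': array([0.05112786, 0.04936307, 0.02161648]), 'grasp_force': 0.0, 'opening': 0.9971264750815669}
```

View pics/scene0.png

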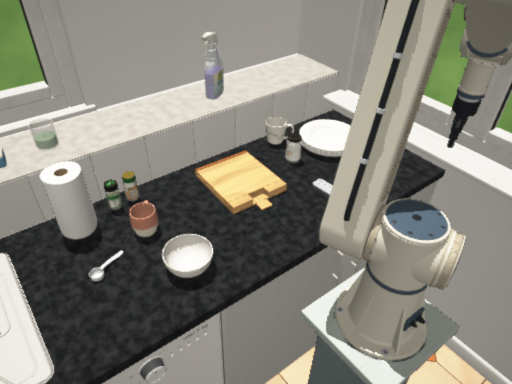

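View pics/side0.png

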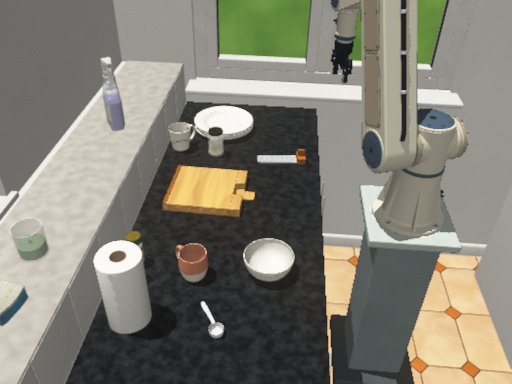

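The side view shows the gauge with its nose at about (258,158) and its block at (301,157). The board spans x 165–248, y 167–215, with the tongue at (250,195), and the bowl is at (268,260). The brown mug is at (192,262) and the jar at (215,140). The arm hides part of the gauge in the scene view.

```bash
python3 - <<'E'
from h import *
import pickle
f=pickle.load(open('side0.pkl','rb')); s=pickle.load(open('scene0.pkl','rb'))
for n,u,v,z in [('nose',258,159,8),('bladeback',297,160,8),('block',301,162,10),('tongue',254,196,6),('b_fl',240,216,15),('b_fr',248,170,32),('bl_back',165,207,32),('br_back',176,167,32),('jar',215,152,0),('mug',194,278,0),('bowl',268,275,0)]:
    print(n,np.round(ray(f,u,v,z)))
print('scene tongue',ray(s,262,206,6))
w=r.grab_frame('wrist'); print(np.round(w['pose'],3).tolist(),w['fx'],w['cx'],w['cy'])
E
```

```text
nose [ 547. -282.    8.]
bladeback [ 389. -292.    8.]
block [ 373. -276.   10.]
tongue [544. -35.   6.]
b_fl [582.  95.  15.]
b_fr [ 578. -163.   32.]
bl_back [842.  95.  32.]
br_back [ 856. -153.   32.]
jar [ 730. -328.    0.]
mug [691. 381.   0.]
bowl [471. 346.   0.]
scene tongue [557.57521595 -22.35739135   6.        ]
[[0.373, -0.883, -0.286, 306.881], [-0.928, -0.355, -0.114, -549.599], [-0.001, 0.308, -0.951, 372.865], [0.0, 0.0, 0.0, 1.0]] 310.7827343930981 255.6533080578427 196.66103922686597
```

>>> play_rows:
  rows:
    - {"dp":[0,0,0],"turn":[0,0,0.915],"fingers":0}
    - {"dp":[0,0,0],"turn":[0,0,0.915],"fingers":0}
    - {"dp":[0,0,0],"turn":[0,0,0.915],"fingers":0}
    - {"dp":[0,0,0],"turn":[0,0,0.915],"fingers":0}
    - {"dp":[0.52,-0.87,0],"turn":[0,0,0],"fingers":0}

```text
clock: 0.57
eef_pos: [252.4, -548.9, 231.1]
tcp_rot: [3.138, 0.001, -0.009]
contact_force: [0.6, 1.1, -0.3]
opening: 0.998
grasp_force: 0.0
```

>>> play_rows:
  rows:
    - {"dp":[0.52,-0.87,0],"turn":[0,0,0],"fingers":0}
    - {"dp":[0.52,-0.87,0],"turn":[0,0,0],"fingers":0}
    - {"dp":[0.52,-0.87,0],"turn":[0,0,0],"fingers":0}
    - {"dp":[0.52,-0.87,0],"turn":[0,0,0],"fingers":0}
    - {"dp":[0.52,-0.87,0],"turn":[0,0,0],"fingers":0}

```text
clock: 0.98
eef_pos: [358.8, -369.2, 231.2]
tcp_rot: [-3.141, 0.0, -0.001]
contact_force: [1.4, -0.4, -0.1]
opening: 1.001
grasp_force: 0.0
```

>>> play_rows:
  rows:
    - {"dp":[0.52,-0.87,0],"turn":[0,0,0],"fingers":0}
    - {"dp":[0.52,-0.87,0],"turn":[0,0,0],"fingers":0}
    - {"dp":[0.52,-0.87,0],"turn":[0,0,0],"fingers":0}
    - {"dp":[0,0,0],"turn":[0,0,0],"fingers":0}
    - {"dp":[0,0,0],"turn":[0,0,0],"fingers":0}

```text
clock: 1.4
eef_pos: [421.6, -264.8, 231.2]
tcp_rot: [-3.141, 0.0, 0.004]
contact_force: [-0.5, -1.2, 0.1]
opening: 1.001
grasp_force: 0.0
```

```bash
python3 - <<'E'
from h import *
import pickle
w=r.grab_frame('wrist'); save(w,'w1'); pickle.dump(w,open('w1.pkl','wb')); print(r.sense()['eef_pos'],r.sense()['tcp_rot'],np.round(w['pose'],3).tolist())
E
```

```text
[ 421.02546486 -266.11445533  231.24297417] [3.14131004e+00 3.13360861e-04 1.94983884e-03] [[0.003, -0.951, -0.308, 500.914], [-1.0, -0.003, -0.001, -264.222], [-0.0, 0.308, -0.951, 373.453], [0.0, 0.0, 0.0, 1.0]]
```

View pics/w1.png

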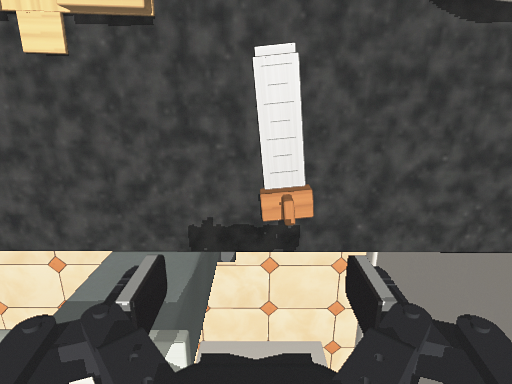

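The wrist view shows the steel blade from its nose at (275,45) to the block at (287,188), with the fin around (288,210). The board's tongue end is at the upper left, around (45,50).

```bash
cat > g.py <<'E'
from h import *
import sys,pickle
def gauge(w,zoff=0,roi=None):
    hsv=cv2.cvtColor(w['pixels'],cv2.COLOR_RGB2HSV)
    m=((hsv[:,:,1]<40)&(hsv[:,:,2]>170)).astype(np.uint8)
    if roi is not None:
        k=np.zeros_like(m); x0,x1,y0,y1=roi; k[y0:y1,x0:x1]=1; m*=k
    m=cv2.morphologyEx(m,cv2.MORPH_CLOSE,np.ones((5,5)))
    c=max(cv2.findContours(m,cv2.RETR_EXTERNAL,cv2.CHAIN_APPROX_NONE)[0],key=cv2.contourArea)[:,0,:]
    P=np.array([ray(w,u,v,8+zoff)[:2] for u,v in c])
    rc=cv2.minAreaRect(P.astype(np.float32)); return rc,cv2.boxPoints(rc)
E
python3 - <<'E'
from g import *
w=pickle.load(open('w1.pkl','rb'))
rc,b=gauge(w,roi=(200,360,20,240)); print(rc); print(np.round(b,1))
# corners of tongue approx
for u,v in [(18,51),(25,53),(66,53)]: print(ray(w,u,v,6))
E
```

```text
((474.29638671875, -291.6981506347656), (159.0501708984375, 49.320777893066406), 5.646013259887695)
[[ 392.7 -275. ]
 [ 397.6 -324.1]
 [ 555.9 -308.4]
 [ 551.  -259.3]]
[546.36039125  -7.62833925   6.        ]
[544.4064043 -14.7359631   6.       ]
[544.52525935 -59.05922924   6.        ]
```

>>> play_rows:
  rows:
    - {"dp":[0.5,-0.87,0],"turn":[0,0,0],"fingers":0}
    - {"dp":[0.5,-0.87,0],"turn":[0,0,0],"fingers":0}
    - {"dp":[0.5,-0.87,0],"turn":[0,0,0],"fingers":0}
    - {"dp":[0.5,-0.87,0],"turn":[0,0,0],"fingers":0}
    - {"dp":[0.5,-0.87,0],"turn":[0,0,0],"fingers":0}

```text
clock: 1.87
eef_pos: [521.3, -92.9, 231.3]
tcp_rot: [3.141, -0.0, -0.003]
contact_force: [1.1, 0.1, 0.4]
opening: 0.997
grasp_force: 0.0
```

>>> play_rows:
  rows:
    - {"dp":[0.5,-0.87,0],"turn":[0,0,0],"fingers":0}
    - {"dp":[0.5,-0.5,0],"turn":[0,0,0],"fingers":0}
    - {"dp":[0,0,0],"turn":[0,0,0],"fingers":0}
    - {"dp":[0,0,0],"turn":[0,0,0],"fingers":0}

```text
clock: 2.2
eef_pos: [561.4, -38.5, 230.9]
tcp_rot: [3.141, 0.001, 0.0]
contact_force: [-0.7, -0.5, 0.7]
opening: 0.999
grasp_force: 0.0
```

```bash
python3 - <<'E'
from h import *
import pickle
w=r.grab_frame('wrist'); save(w,'w2'); pickle.dump(w,open('w2.pkl','wb')); print(r.sense()['eef_pos'],r.sense()['tcp_rot'])
E
```

```text
[560.59993176 -39.14955144 230.78852812] [ 3.14110391e+00  1.17346089e-03 -9.25344169e-04]
```

View pics/w2.png

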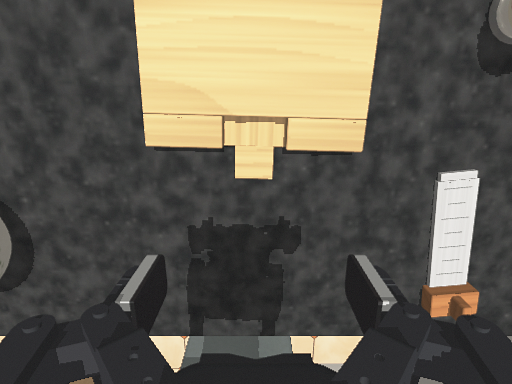

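The wrist view shows the board's front edge from (146,148) to (362,152), the notch spanning columns 223–286, and the tongue end at row 179 in columns 235–273. The gauge's nose is at (458,172).

```bash
python3 - <<'E'
from g import *
w=pickle.load(open('w2.pkl','rb'))
hsv=cv2.cvtColor(w['pixels'],cv2.COLOR_RGB2HSV)
m=(hsv[:,:,1]>60)&(hsv[:,:,2]>100)&(hsv[:,:,0]<30); m[200:]=0
def fit(p):
    vx,vy,x,y=cv2.fitLine(np.array(p,np.float32),cv2.DIST_HUBER,0,.01,.01).ravel(); return np.array([x,y]),np.array([vx,vy])
fe=[ray(w,u,np.where(m[:,u])[0].max()+.5,32)[:2] for u in list(range(155,216,3))+list(range(294,355,3))]
c,d=fit(fe); d*=np.sign(d[1]); yaw=np.arctan2(-d[0],d[1]); print('front',c,'yaw',yaw)
L=[];R=[]
for v in range(156,176):
    q=np.where(m[v,225:285])[0]+225; L.append(ray(w,q.min()-.5,v,6)[:2]); R.append(ray(w,q.max()+.5,v,6)[:2])
T=[ray(w,u,np.where(m[:,u])[0].max()+.5,6)[:2] for u in range(240,270,3)]
cl,dl=fit(L);cr,dr=fit(R);ct,_=fit(T)
print('tongue',cl,cr,'w',cl-cr,'yaw',np.arctan2(dl[1],dl[0]),np.arctan2(dr[1],dr[0]),'end',ct)
yaw_=yaw; ex=np.array([np.cos(yaw),np.sin(yaw)]); ey=np.array([-ex[1],ex[0]])
mid=(cl+cr)/2
# board corner extents at z=32: side edges
S=[];E=[]
for v in range(122,142):
    q=np.where(m[v,100:420])[0]+100; S.append(ray(w,q.min()-.5,v,32)[:2]); E.append(ray(w,q.max()+.5,v,32)[:2])
S=np.mean(S,0);E=np.mean(E,0)
print('width',(S-E)@ey,'mid lateral',(S+E)/2@ey,'tongue lateral',mid@ey,'front long',c@ex,'tongue end long',ct@ex)
for nm,lat in (('t',mid@ey),('b',(S+E)/2@ey)):
    for l in (c@ex,c@ex+35): print(nm,ex*l+ey*lat)
rc,b=gauge(w,roi=(400,500,150,300)); print(rc)
E
```

```text
front [585.2179   -37.010494] yaw -0.027923184
tongue [562.5783   -12.705145] [560.2012   -58.855034] w [ 2.3771362 46.149887 ] yaw -0.021938931 -0.050996676 end [544.8788  -35.46795]
width 238.99945946944177 mid lateral -19.892929249265535 tongue lateral -20.092392 front long 586.0231 tongue end long 545.6566
t [585.23364  -36.446064]
t [620.22003 -37.42325]
b [585.23921497 -36.2466783 ]
b [620.22560413 -37.2238626 ]
((474.596435546875, -290.86517333984375), (159.1506805419922, 49.31630325317383), 5.677651405334473)
```

>>> play_rows:
  rows:
    - {"dp":[-0.43,0.91,0],"turn":[0,0,0],"fingers":0}
    - {"dp":[-0.43,0.91,0],"turn":[0,0,0],"fingers":0}
    - {"dp":[-0.43,0.91,0],"turn":[0,0,0],"fingers":0}
    - {"dp":[-0.43,0.91,0],"turn":[0,0,0],"fingers":0}
    - {"dp":[-0.43,0.91,0],"turn":[0,0,0],"fingers":0}
  force: 60

```text
clock: 2.67
eef_pos: [472.2, -222.9, 231.3]
tcp_rot: [3.141, 0.0, -0.003]
contact_force: [0.5, -0.4, 0.6]
opening: 1.004
grasp_force: 0.0
```

>>> play_rows:
  rows:
    - {"dp":[-0.43,0.91,0],"turn":[0,0,0],"fingers":0}
    - {"dp":[-0.43,0.91,0],"turn":[0,0,0],"fingers":0}
    - {"dp":[0,0,0.9],"turn":[0,0,-0.945],"fingers":0}
    - {"dp":[0,0,0.9],"turn":[0,0,0],"fingers":0}
    - {"dp":[0,0,0.9],"turn":[0,0,0],"fingers":0}

```text
clock: 3.08
eef_pos: [438.3, -295.3, 122.8]
tcp_rot: [3.14, -0.001, 0.094]
contact_force: [0.6, -0.1, -0.5]
opening: 0.997
grasp_force: 0.0
```

>>> play_rows:
  rows:
    - {"dp":[0,0,0.9],"turn":[0,0,0],"fingers":0.2}
    - {"dp":[0,0,0.6],"turn":[0,0,0],"fingers":0.2}
    - {"dp":[0,0,0],"turn":[0,0,0],"fingers":0.2}
    - {"dp":[0,0,0],"turn":[0,0,0],"fingers":0.2}
    - {"dp":[0,0,0],"turn":[0,0,0],"fingers":0.2}

```text
clock: 3.5
eef_pos: [440.4, -293.9, 64.7]
tcp_rot: [3.141, -0.001, 0.097]
contact_force: [0.3, -0.1, -0.1]
opening: 0.799
grasp_force: 0.0
```

```bash
python3 - <<'E'
from g import *
w=r.grab_frame('wrist'); s=r.sense(); print(s['eef_pos'],s['tcp_rot'],s['opening']); save(w,'w3')
pickle.dump(w,open('w3.pkl','wb'))
E
```

```text
[ 440.97823066 -293.99635534   65.1756596 ] [ 3.13977537e+00 -2.08655345e-03  9.74301360e-02] 0.7982367082930886
```

View pics/w3.png

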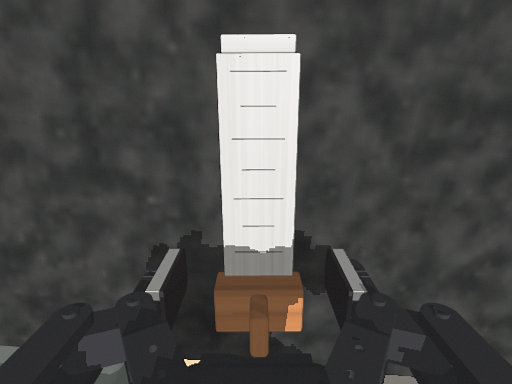

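The fingers straddle the blade symmetrically: the blade runs from (258,40) to (260,270), and the finger pads are at columns 165 and 350. I'll descend and grip.

>>> play_rows:
  rows:
    - {"dp":[0,0,0.8],"turn":[0,0,0],"fingers":0.2}
    - {"dp":[0,0,0.55],"turn":[0,0,0],"fingers":0.2}
    - {"dp":[0,0,0.3],"turn":[0,0,0],"fingers":0.2}
    - {"dp":[0,0,0],"turn":[0,0,0],"fingers":0.2}
    - {"dp":[0,0,0],"turn":[0,0,0],"fingers":0.2}
  force: 60

```text
clock: 3.97
eef_pos: [440.8, -293.0, -1.8]
tcp_rot: [3.141, -0.0, 0.098]
contact_force: [1.0, 0.5, 0.7]
opening: 0.799
grasp_force: 0.0
```

>>> play_rows:
  rows:
    - {"dp":[0,0,0],"turn":[0,0,0],"fingers":0.7}
    - {"dp":[0,0,0],"turn":[0,0,0],"fingers":0.7}
    - {"dp":[0,0,0],"turn":[0,0,0],"fingers":0.7}
    - {"dp":[0,0,0],"turn":[0,0,0],"fingers":0.7}
    - {"dp":[0,0,0],"turn":[0,0,0],"fingers":0.7}

```text
clock: 4.38
eef_pos: [441.6, -293.5, -0.6]
tcp_rot: [3.14, -0.002, 0.099]
contact_force: [-1.8, 0.3, 9.7]
opening: 0.558
grasp_force: 60.6
```

>>> play_rows:
  rows:
    - {"dp":[0,0,-0.15],"turn":[0,0,0],"fingers":0.7}
    - {"dp":[0,0,-0.3],"turn":[0,0,0],"fingers":0.7}
    - {"dp":[0,0,-0.5],"turn":[0,0,0],"fingers":0.7}
    - {"dp":[0,0,-0.5],"turn":[0,0,0],"fingers":0.7}
    - {"dp":[0,0,0],"turn":[0,0,0],"fingers":0.7}

```text
clock: 4.8
eef_pos: [442.4, -293.9, 59.4]
tcp_rot: [3.138, -0.004, 0.099]
contact_force: [0.6, -1.2, -3.7]
opening: 0.556
grasp_force: 63.3
```

```bash
python3 - <<'E'
from g import *
w=r.grab_frame('wrist'); s=r.sense(); print(s['eef_pos'],s['tcp_rot'],s['opening'],s['grasp_force']); save(w,'w4')
pickle.dump(w,open('w4.pkl','wb'))
E
```

```text
[ 441.8448884 -293.6083929   57.7795219] [ 3.13867128 -0.0036154   0.09850107] 0.5572098918750567 63.33603501319885
```

View pics/w4.png

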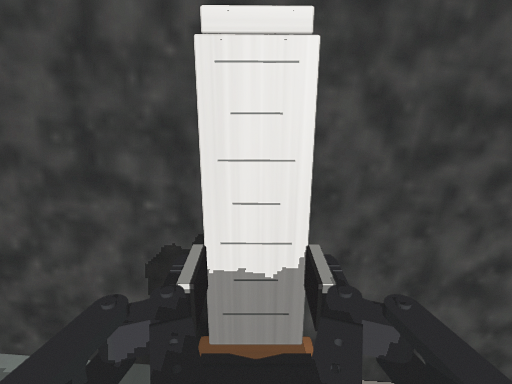

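The gauge is lifted. The nose spans columns 201–313 at row 8 and the wide blade spans columns 195–320 at row 37. The block is at row 345. I'll check its pitch in the grip.

```bash
python3 - <<'E'
from g import *
from scipy.optimize import brentq
w=pickle.load(open('w4.pkl','rb'))
g=cv2.cvtColor(w['pixels'],cv2.COLOR_RGB2GRAY)
def edges(v):
    row=g[v].astype(int)
    q=np.where(row>150)[0]; q=q[(q>180)&(q<330)]; return q.min()-.5,q.max()+.5
for v,W in [(8,44),(15,44),(45,50),(90,50),(140,50),(180,50),(220,50)]:
    a,b=edges(v)
    z=brentq(lambda z:np.linalg.norm(ray(w,a,v,z)-ray(w,b,v,z))-W,-50,150)
    print(v,a,b,'z',round(z,1),(ray(w,a,v,z)+ray(w,b,v,z)).round(1)/2)
E
```

```text
8 199.5 313.5 z 65.6 [ 553.4 -283.    65.6]
15 199.5 313.5 z 66.4 [ 550.85 -283.25   66.4 ]
45 193.5 319.5 z 66.2 [ 540.4  -284.25   66.2 ]
90 196.5 316.5 z 65.1 [ 523.6  -285.95   65.1 ]
140 198.5 313.5 z 65.8 [ 503.1  -287.75   65.75]
180 200.5 311.5 z 66.3 [ 485.4  -289.45   66.35]
220 202.5 308.5 z 65.7 [ 465.85 -291.15   65.65]
```

>>> play_rows:
  rows:
    - {"dp":[0,0,0],"turn":[0,0,0.6],"fingers":0.7}
    - {"dp":[0,0,0],"turn":[0,0,0.6],"fingers":0.7}
    - {"dp":[0.08,-0.43,0],"turn":[0,0,0],"fingers":0.7}
    - {"dp":[0.12,-0.7,0],"turn":[0,0,0],"fingers":0.7}
    - {"dp":[0.12,-0.8,0],"turn":[0,0,0],"fingers":0.7}

```text
clock: 5.27
eef_pos: [454.9, -215.7, 54.7]
tcp_rot: [-3.142, 0.0, -0.029]
contact_force: [1.5, 0.1, -3.5]
opening: 0.559
grasp_force: 63.4
```

>>> play_rows:
  rows:
    - {"dp":[0.12,-0.8,0],"turn":[0,0,0],"fingers":0.7}
    - {"dp":[0.12,-0.8,0],"turn":[0,0,0],"fingers":0.7}
    - {"dp":[0.12,-0.8,0],"turn":[0,0,0],"fingers":0.7}
    - {"dp":[0.12,-0.8,0],"turn":[0,0,0],"fingers":0.7}
    - {"dp":[0.12,-0.7,0],"turn":[0,0,0],"fingers":0.7}

```text
clock: 5.68
eef_pos: [482.8, -58.6, 54.7]
tcp_rot: [-3.141, 0.001, -0.027]
contact_force: [0.7, -1.1, -4.0]
opening: 0.561
grasp_force: 63.3
```

>>> play_rows:
  rows:
    - {"dp":[0.12,-0.4,0],"turn":[0,0,0],"fingers":0.7}
    - {"dp":[0.04,-0.3,0],"turn":[0,0,0],"fingers":0.7}
    - {"dp":[0,0,0],"turn":[0,0,0],"fingers":0.7}
    - {"dp":[0,0,0],"turn":[0,0,0],"fingers":0.7}
    - {"dp":[0,0,0],"turn":[0,0,0],"fingers":0.7}

```text
clock: 6.1
eef_pos: [490.1, -33.4, 55.0]
tcp_rot: [3.141, 0.001, -0.027]
contact_force: [0.3, 0.6, -4.4]
opening: 0.556
grasp_force: 63.4
```

```bash
python3 - <<'E'
from g import *
w=r.grab_frame('wrist'); s=r.sense(); print(s['eef_pos'],s['tcp_rot'],s['opening'],s['grasp_force']); save(w,'w5')
pickle.dump(w,open('w5.pkl','wb'))
E
```

```text
[490.19016313 -33.54969402  55.07208097] [ 3.14145352e+00  6.42840838e-04 -2.79650151e-02] 0.5576002137554191 63.393731117248535
```

View pics/w5.png

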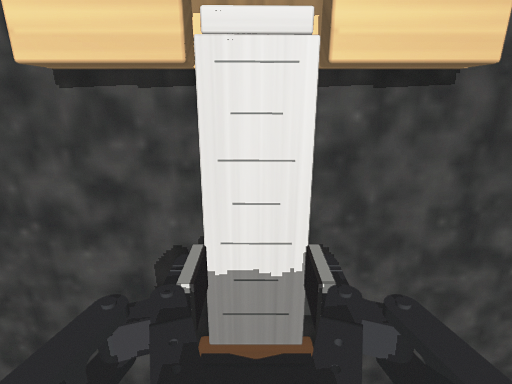

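The blade is over the tongue. The notch's edges are at columns 186 and 330, and the blade spans columns 195–319, so it looks centred. I'll get the offset in numbers.

```bash
python3 - <<'E'
from g import *
w=pickle.load(open('w5.pkl','rb'))
hsv=cv2.cvtColor(w['pixels'],cv2.COLOR_RGB2HSV); g=cv2.cvtColor(w['pixels'],cv2.COLOR_RGB2GRAY)
yaw=-.028; ex=np.array([np.cos(yaw),np.sin(yaw)]); ey=np.array([-ex[1],ex[0]]); S=np.array([620.2,-37.3])
wood=(hsv[:,:,1]>60)&(hsv[:,:,2]>140)
for v in (30,38,46,54):
    l=np.where(wood[v,:192])[0].max()+.5; q=np.where(wood[v,324:])[0].min()+324-.5
    a=ray(w,l,v,32)[:2]-S; b=ray(w,q,v,32)[:2]-S; print('notch',l,q,a@ey,b@ey,'mid',(a+b)@ey/2,'x',a@ex)
for v in (10,18,50,100,150,220):
    q=np.where(g[v]>150)[0]
    q=np.where((hsv[v,:,1]<40)&(hsv[v,:,2]>150))[0]; q=q[(q>185)&(q<325)]
    p=ray(w,(q.min()+q.max())/2,v,63.2)[:2]-S; print('blade',v,q.min(),q.max(),p@ex,p@ey)
for u in (60,100,430): 
    v=np.where(wood[:75,u])[0].max(); print('front',u,v,(ray(w,u,v+.5,32)[:2]-S)@ex)
E
```

```text
notch 183.5 330.5 35.03868324058435 -34.917641983762415 mid 0.060520628410967836 x -20.98506617055423
notch 184.5 329.5 34.806685275009045 -34.69268229808372 mid 0.05700148846266451 x -24.418609675825063
notch 184.5 329.5 35.054069858478876 -34.94727486550144 mid 0.05339749648871439 x -27.901616126880345
notch 185.5 328.5 34.818808132627325 -34.7192574569831 mid 0.04977533782210708 x -31.435441324397342
blade 10 200 313 -19.822714945642208 0.38637845035455
blade 18 201 313 -22.51085825500059 0.1939879061963592
blade 50 195 319 -33.65294245198522 0.18251601258876626
blade 100 197 315 -52.41726136021815 0.5748371850865668
blade 150 200 313 -73.05145745849859 0.35802580153058106
blade 220 203 308 -105.65210673445743 0.8052110972414521
front 60 62 -35.22872787936717
front 100 62 -35.23447459844521
front 430 62 -35.28189371721323
```

>>> play_rows:
  rows:
    - {"dp":[0,0,0.4],"turn":[0,0,0],"fingers":0.7}
    - {"dp":[0,0,0.4],"turn":[0,0,0],"fingers":0.7}
    - {"dp":[0,0,0.37],"turn":[0,0,0],"fingers":0.7}
    - {"dp":[0,0,0],"turn":[0,0,0],"fingers":0.7}
    - {"dp":[0,0,0],"turn":[0,0,0],"fingers":0.7}

```text
clock: 6.57
eef_pos: [489.8, -33.5, 8.1]
tcp_rot: [-3.142, 0.002, -0.028]
contact_force: [0.9, 0.8, -3.1]
opening: 0.562
grasp_force: 63.6
```

>>> play_rows:
  rows:
    - {"dp":[0.3,0,0],"turn":[0,0,0],"fingers":0.7}
    - {"dp":[0.3,0,0],"turn":[0,0,0],"fingers":0.7}
    - {"dp":[0.3,0,0],"turn":[0,0,0],"fingers":0.7}
    - {"dp":[0,0,0],"turn":[0,0,0],"fingers":0.7}

```text
clock: 6.9
eef_pos: [530.2, -34.4, 10.0]
tcp_rot: [3.141, -0.005, -0.028]
contact_force: [1.6, -0.9, -4.6]
opening: 0.56
grasp_force: 63.5
```

>>> play_rows:
  rows:
    - {"dp":[0.3,0,0],"turn":[0,0,0],"fingers":0.7}
    - {"dp":[0.3,0,0],"turn":[0,0,0],"fingers":0.7}
    - {"dp":[0.33,0,0],"turn":[0,0,0],"fingers":0.7}
    - {"dp":[0,0,0.04],"turn":[0,0,0],"fingers":0.7}
    - {"dp":[0,0,0],"turn":[0,0,0],"fingers":0.7}

```text
clock: 7.32
eef_pos: [563.4, -34.9, 7.1]
tcp_rot: [-3.142, 0.0, -0.027]
contact_force: [0.1, -0.6, -3.8]
opening: 0.56
grasp_force: 63.6
```

>>> play_rows:
  rows:
    - {"dp":[0,0,0.03],"turn":[0,0,0],"fingers":0.7}
    - {"dp":[0,0,0],"turn":[0,0,0],"fingers":0.2}
    - {"dp":[0,0,0],"turn":[0,0,0],"fingers":0.2}
    - {"dp":[0,0,0],"turn":[0,0,0],"fingers":0.2}
    - {"dp":[0,0,0],"turn":[0,0,0],"fingers":0.2}

```text
clock: 7.73
eef_pos: [563.8, -34.7, 6.0]
tcp_rot: [3.142, -0.0, -0.027]
contact_force: [-0.9, 1.1, -0.3]
opening: 0.8
grasp_force: 0.0
```

>>> play_rows:
  rows:
    - {"dp":[0,0,0],"turn":[0,0,0],"fingers":0.2}
    - {"dp":[0,0,0],"turn":[0,0,0],"fingers":0.2}
    - {"dp":[0,0,-0.4],"turn":[0,0,0],"fingers":0.1}
    - {"dp":[0,0,-0.8],"turn":[0,0,0],"fingers":0}
    - {"dp":[0,0,-0.9],"turn":[0,0,0],"fingers":0}

```text
clock: 8.15
eef_pos: [562.2, -34.6, 89.0]
tcp_rot: [-3.141, 0.004, -0.027]
contact_force: [-0.4, 0.1, -0.0]
opening: 1.0
grasp_force: 0.0
```

>>> play_rows:
  rows:
    - {"dp":[-0.3,0,-0.7],"turn":[0,0,0],"fingers":0}
    - {"dp":[-0.8,0,-0.1],"turn":[0,0,0],"fingers":0.2}
    - {"dp":[-0.4,0,0],"turn":[0,0,0],"fingers":0.4}
    - {"dp":[0,0,0],"turn":[0,0,0],"fingers":0.5}
    - {"dp":[0,0,0],"turn":[0,0,0],"fingers":0.5}

```text
clock: 8.57
eef_pos: [503.6, -33.1, 122.1]
tcp_rot: [3.142, -0.001, -0.027]
contact_force: [0.8, -0.5, 1.5]
opening: 0.502
grasp_force: 0.0
```

```bash
python3 - <<'E'
from g import *
w=r.grab_frame('wrist'); s=r.sense(); print(s['eef_pos'],s['tcp_rot'],s['opening'],s['contact_force']); save(w,'w6')
pickle.dump(w,open('w6.pkl','wb'))
E
```

```text
[504.53271577 -33.12733667 121.99284987] [ 3.14157392e+00 -1.24206666e-03 -2.72169865e-02] 0.501499491094206 [ 0.25709018  0.36009756 -0.80150924]
```

View pics/w6.png

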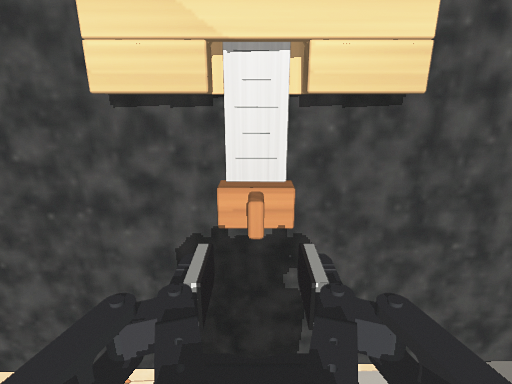

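The blade is part-way in the slot, with the block at (256,205). The fin top spans rows 192–238 near column 256. I'll compute the fin's position.

```bash
python3 - <<'E'
from g import *
w=pickle.load(open('w6.pkl','rb'))
S=np.array([620.2,-37.3]);yaw=-.028; ex=np.array([np.cos(yaw),np.sin(yaw)]); ey=np.array([-ex[1],ex[0]])
def b(n,u,v,z): p=ray(w,u,v,z); print(n,p.round(1),'slot',((p[:2]-S)@ex).round(1),((p[:2]-S)@ey).round(1))
b('fin rear top',256.5,238,58); b('fin front bottom',256,192,32); b('block front, blade top',256,182,14); b('block front top',256,187,32)
hsv=cv2.cvtColor(w['pixels'],cv2.COLOR_RGB2HSV)
for v in (65,100,150,178):
    q=np.where((hsv[v,:,1]<40)&(hsv[v,:,2]>150))[0]; q=q[(q>215)&(q<300)]; b(('blade',v,q.min(),q.max()),(q.min()+q.max())/2,v,14)
E
```

```text
fin rear top [484.4 -32.7  58. ] slot -135.9 0.8
fin front bottom [511.5 -33.1  32. ] slot -108.8 1.1
block front, blade top [514.7 -33.2  14. ] slot -105.6 1.1
block front top [515.5 -33.2  32. ] slot -104.7 1.1
('blade', 65, np.int64(223), np.int64(289)) [604.8 -35.8  14. ] slot -15.4 1.1
('blade', 100, np.int64(224), np.int64(287)) [580.  -34.7  14. ] slot -40.3 1.5
('blade', 150, np.int64(226), np.int64(286)) [541.4 -34.   14. ] slot -78.9 1.1
('blade', 178, np.int64(226), np.int64(285)) [518.1 -32.9  14. ] slot -102.2 1.5
```

>>> play_rows:
  rows:
    - {"dp":[-0.15,0,0.6],"turn":[0,0,0],"fingers":0.5}
    - {"dp":[0,0,0.6],"turn":[0,0,0],"fingers":0.5}
    - {"dp":[0,0,0.5],"turn":[0,0,0],"fingers":0.5}
    - {"dp":[0,0,0.36],"turn":[0,0,0],"fingers":0.5}
    - {"dp":[0,0,0],"turn":[0,0,0],"fingers":0.5}
  force: 30

```text
clock: 9.03
eef_pos: [497.0, -32.8, 36.4]
tcp_rot: [-3.141, 0.004, -0.027]
contact_force: [-0.5, -0.9, -0.5]
opening: 0.497
grasp_force: 0.0
```

>>> play_rows:
  rows:
    - {"dp":[0,0,0],"turn":[0,0,0],"fingers":1}
    - {"dp":[0,0,0],"turn":[0,0,0],"fingers":1}
    - {"dp":[0,0,0],"turn":[0,0,0],"fingers":1}
    - {"dp":[0,0,0],"turn":[0,0,0],"fingers":1}
    - {"dp":[0,0,0],"turn":[0,0,0],"fingers":1}

```text
clock: 9.45
eef_pos: [498.8, -33.0, 40.1]
tcp_rot: [3.142, -0.002, -0.027]
contact_force: [1.1, -0.4, 0.1]
opening: 0.136
grasp_force: 34.0
```

>>> play_rows:
  rows:
    - {"dp":[0,0,0],"turn":[0,0,0],"fingers":1}
    - {"dp":[0,0,0],"turn":[0,0,0],"fingers":1}

```text
clock: 9.62
eef_pos: [498.7, -33.0, 40.0]
tcp_rot: [3.142, -0.002, -0.027]
contact_force: [0.4, 0.3, 3.8]
opening: 0.135
grasp_force: 34.4
```

>>> play_rows:
  rows:
    - {"dp":[0.25,0,0],"turn":[0,0,0],"fingers":1}
    - {"dp":[0.3,0,0],"turn":[0,0,0],"fingers":1}
    - {"dp":[0.3,0,0],"turn":[0,0,0],"fingers":1}
    - {"dp":[0.3,0,0],"turn":[0,0,0],"fingers":1}
    - {"dp":[0.1,0,0],"turn":[0,0,0],"fingers":1}

```text
clock: 10.03
eef_pos: [547.6, -34.3, 39.9]
tcp_rot: [-3.142, 0.002, -0.027]
contact_force: [-12.2, 0.0, 22.6]
opening: 0.131
grasp_force: 37.2
```

>>> play_rows:
  rows:
    - {"dp":[0.25,0,0],"turn":[0,0,0],"fingers":1}
    - {"dp":[0.3,0,0],"turn":[0,0,0],"fingers":1}
    - {"dp":[0.3,0,0],"turn":[0,0,0],"fingers":1}
    - {"dp":[0.2,0,0],"turn":[0,0,0],"fingers":1}
    - {"dp":[0,0,0],"turn":[0,0,0],"fingers":1}

```text
clock: 10.45
eef_pos: [590.8, -35.4, 39.9]
tcp_rot: [-3.142, -0.0, -0.027]
contact_force: [1.4, 0.5, 7.4]
opening: 0.129
grasp_force: 35.4
```

>>> play_rows:
  rows:
    - {"dp":[0.1,0,0],"turn":[0,0,0],"fingers":1}
    - {"dp":[0.1,0,0],"turn":[0,0,0],"fingers":1}
    - {"dp":[0.05,0,0],"turn":[0,0,0],"fingers":1}
    - {"dp":[0,0,0],"turn":[0,0,0],"fingers":1}

```text
clock: 10.78
eef_pos: [598.2, -35.6, 39.9]
tcp_rot: [-3.141, 0.003, -0.027]
contact_force: [-7.3, 0.3, 13.6]
opening: 0.128
grasp_force: 36.2
```

>>> play_rows:
  rows:
    - {"dp":[0.05,0,0],"turn":[0,0,0],"fingers":1}
    - {"dp":[0.05,0,0],"turn":[0,0,0],"fingers":1}
    - {"dp":[0,0,0],"turn":[0,0,0],"fingers":1}

```text
clock: 11.03
eef_pos: [601.9, -35.7, 39.9]
tcp_rot: [-3.141, 0.004, -0.027]
contact_force: [-7.0, -0.4, 13.7]
opening: 0.133
grasp_force: 36.3
```

>>> play_rows:
  rows:
    - {"dp":[0.05,0,0],"turn":[0,0,0],"fingers":1}
    - {"dp":[0.05,0,0],"turn":[0,0,0],"fingers":1}
    - {"dp":[0,0,0],"turn":[0,0,0],"fingers":1}

```text
clock: 11.28
eef_pos: [604.2, -35.8, 39.9]
tcp_rot: [-3.141, 0.007, -0.027]
contact_force: [-14.7, 0.3, 21.4]
opening: 0.125
grasp_force: 37.2
```

>>> play_rows:
  rows:
    - {"dp":[0.05,0,0],"turn":[0,0,0],"fingers":1}
    - {"dp":[0,0,0],"turn":[0,0,0],"fingers":1}

```text
clock: 11.45
eef_pos: [604.3, -35.8, 39.8]
tcp_rot: [-3.141, 0.011, -0.027]
contact_force: [-22.0, 1.2, 27.3]
opening: 0.132
grasp_force: 38.1
```

>>> play_rows:
  rows:
    - {"dp":[0,0,0],"turn":[0,0,0],"fingers":0.5}
    - {"dp":[0,0,0],"turn":[0,0,0],"fingers":0.5}
    - {"dp":[0,0,0],"turn":[0,0,0],"fingers":0.5}
    - {"dp":[0,0,0],"turn":[0,0,0],"fingers":0.5}
    - {"dp":[0,0,-0.3],"turn":[0,0,0],"fingers":0.5}

```text
clock: 11.87
eef_pos: [608.4, -35.9, 49.6]
tcp_rot: [-3.141, 0.004, -0.027]
contact_force: [-0.6, -0.2, -0.2]
opening: 0.501
grasp_force: 0.0
```

>>> play_rows:
  rows:
    - {"dp":[0,0,-0.8],"turn":[0,0,0],"fingers":0.5}
    - {"dp":[0,0,-0.9],"turn":[0,0,0],"fingers":0.5}
    - {"dp":[-0.5,0,-0.5],"turn":[0,0,0],"fingers":0.5}
    - {"dp":[-0.9,0,0],"turn":[0,0,0],"fingers":0.5}
    - {"dp":[-0.6,0,0],"turn":[0,0,0],"fingers":0.5}

```text
clock: 12.28
eef_pos: [529.0, -33.8, 141.4]
tcp_rot: [3.141, -0.002, -0.027]
contact_force: [-0.0, -0.3, 0.4]
opening: 0.498
grasp_force: 0.0
```

>>> play_rows:
  rows:
    - {"dp":[0,0,0],"turn":[0,0,0],"fingers":0.5}
    - {"dp":[0,0,0],"turn":[0,0,0],"fingers":0.5}

```text
clock: 12.45
eef_pos: [529.4, -33.8, 140.3]
tcp_rot: [3.142, -0.001, -0.027]
contact_force: [0.7, 0.9, -0.2]
opening: 0.5
grasp_force: 0.0
```

```bash
python3 - <<'E'
from g import *
w=r.grab_frame('wrist'); s=r.sense(); print(s['eef_pos'],s['tcp_rot'],s['opening'],s['contact_force']); save(w,'w7')
pickle.dump(w,open('w7.pkl','wb'))
E
```

```text
[530.63313863 -33.83761305 140.28190459] [ 3.14156312e+00 -1.86893428e-03 -2.72383139e-02] 0.49888252005149974 [ 0.94697948 -0.10238176 -0.40365938]
```

View pics/w7.png

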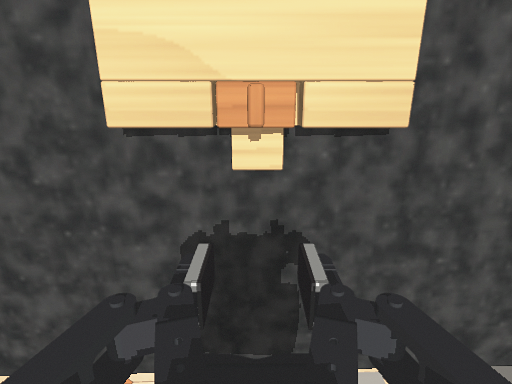

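The block sits in the notch at (256,104), with its front edge near row 127, level with the board's edge. I'll check this in numbers before handing in.

```bash
python3 - <<'E'
from g import *
w=pickle.load(open('w7.pkl','rb'))
hsv=cv2.cvtColor(w['pixels'],cv2.COLOR_RGB2HSV)
def front(us,m): 
    P=[ray(w,u,np.where(m[:,u])[0].max()+.5,32)[:2] for u in us]; return np.mean([p@np.array([.9996,-.028]) for p in P])
wood=(hsv[:,:,1]>60)&(hsv[:,:,2]>120); wood[150:]=0
print('board',front(list(range(120,205,5))+list(range(310,400,5)),wood))
print([hsv[v,225].tolist() for v in range(118,134)])
br=(hsv[:,:,1]>130)&(hsv[:,:,0]<14); br[150:]=0
print('block',front(list(range(222,245,3))+list(range(268,292,3)),br))
E
```

```text
board 585.757270676401
[[13, 142, 224], [13, 145, 222], [13, 145, 221], [13, 145, 220], [13, 144, 221], [13, 143, 221], [13, 143, 224], [13, 144, 227], [13, 147, 194], [13, 133, 113], [13, 51, 45], [120, 14, 36], [30, 6, 42], [60, 6, 45], [30, 11, 47], [30, 5, 47]]
block 585.9514735101336
```

The block is flush to within about 0.2 mm, so I'm handing in.

```bash
python3 -c "
from rig import r
print(r.sign_off())"
```

```text
the job is handed in; nothing more can be done
None
```

The gauge is fully home in the board's slot, its block flush with the front edge to within about 0.2 mm as measured in the last wrist image; it is released, nothing went near the bowl, mug or jar, and the job was handed in at about 12.5 s, though the sign-off gave no verdict.

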